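# Take the carded gear off the display peg and file it in the slotted rack

## Task

Take the carded gear off the display peg: lift it so that its hang slot clears the peg's upturned tip as you slide it off, gently, because the peg must never be strained, pressed or tugged hard (keep the force of the card on the peg under 10 N). Then stand the card upright in the slot of the packing rack, lowered gently, about centred and fully home on the slot's floor, and let go of it. Leave the glue bottle, the spray bottle and the small bin where they stand.

Things in the scene. Friction and masses are not known exactly. Their poses are not given: they have to be found in the camera images.
- stand: Display stand, fixed: dark steel base plate 160x100x10 mm, post 24 mm square (28 mm at its cap) and 172 mm high. Origin on the desk under the post's axis, z up. The peg, a 6 mm steel wire, runs from the post along the stand's -x axis (towards the robot) at y = 0. The peg's clip on the post is springy: the whole peg gives up and down by 1 mm per 4 N, no other way.
- peg_root (a point): Point on the post's axis at the height of the peg's wire axis, 165 mm above the desk; axes of the stand. From here the wire runs level along -x to x = -65 mm; its outer half (70 mm long) is bent upward from there by an amount that differs every time and is NOT measured (7 to 24 degrees: its end is 8 to 29 mm higher). It ends in an upturned tip (see card_slot).
- card_slot (a point): Centre of the card's hang slot (16 mm wide, 20 mm high, through the 4 mm card). The peg's upturned tip, 11 mm long at 70 degrees to the wire, leaning outward, ends at most 142 mm from the post's axis. It passes the slot with only 1 to 3 mm to spare in height: find the height by feel, the slot's lower edge bearing lightly on the wire's underside while the card slides outward.
- card_center (a point): Centre of the carded gear: loose, about 100 g (varies), 120 mm high (its z), 70 mm wide (its y), white card 4 mm thick (its x); clear blister with a gear on the front (-x) bulging up to 18 mm, 30 mm below to 5 mm above this point; slot centre 18 mm above. At the start it hangs on the peg's level half, 48 to 58 mm from the post's axis, square to the peg, its axes as the stand's.
- card_head (a point): Centre of the grey moulded head along the card's top edge, the place to grip from above: 8 mm thick (the card's x), 56 mm wide (y), 22 mm high (11 mm above and below this point), 49 mm above the card's centre and 109 mm above its lower edge. The slot's upper edge is 21 mm below this point.
- card_foot (a point): Middle of the card's lower edge, 60 mm below its centre; same axes. The lowest 30 mm of the card are bare and 4 mm thick.
- rack_floor (a point): Middle of the slot's floor in the packing rack, 6 mm above the desk. The rack is fixed: 60x90 mm base, two black jaws 84 mm long (rack's y) leaving a slot 8 mm wide (rack's x), open at both ends; upright walls to about 20 mm above the floor, flaring outward above that to about 13 mm at the top, 35 mm above the floor. The card's face may point either way.
- glue: Green-and-white glue bottle, 32 mm wide, 85 mm high, origin at its foot. Bystander.
- spray: Small yellow and black spray bottle, 24 mm wide, 77 mm high, origin at its foot. Bystander.
- bin: Small grey-brown open bin 56x64x44 mm, origin at its foot. Bystander.

How it is judged (in metres and radians):
On the way:
1. the card is off the peg, held up in front of the tip (x of card_center in the frame of stand below -0.146 m and height (world z) of card_center above 0.09 m), for 0.1 s.
At the end, for the whole second after the job is handed in: The card stands in the rack's slot: the middle of its lower edge is within 4 mm of the slot's middle plane across it, within 12 mm of its middle along it, less than 3 mm above the slot's floor, leaning less than 0.25 rad, at rest and released (x of card_foot in the frame of rack_floor between -0.004 and 0.004 m and y of card_foot in the frame of rack_floor between -0.012 and 0.012 m and z of card_foot in the frame of rack_floor below 0.003 m and angle between card_center's own z axis and vertical below 0.25 rad and linear speed of card below 0.02 m/s); the robot touches nothing.
It fails at once if the card presses or pulls on the peg or stand with more than 10 N (contact force between card and stand above 10 N).
It fails at once if the card is banged or pressed into the rack with more than 25 N (contact force between card and rack above 25 N).
It fails at once if the glue bottle is shifted by more than 20 mm or knocked over (distance of glue from where it was at the start of the episode above 0.02 m or angle between glue's own z axis and vertical above 0.5 rad).
It fails at once if the spray bottle is shifted by more than 20 mm or knocked over (distance of spray from where it was at the start of the episode above 0.02 m or angle between spray's own z axis and vertical above 0.5 rad).
It fails at once if the small bin is shifted by more than 20 mm or knocked over (distance of bin from where it was at the start of the episode above 0.02 m or angle between bin's own z axis and vertical above 0.5 rad).
It also fails if it takes over 72 s, if anything falls off the work surface, if the arm or the gripper's body presses on something with over 40 N, if the wrist force passes 120 N, or if a joint passes its speed limit or range.

## Robot

A 6-joint arm with a two-finger parallel gripper is mounted at the origin on a cart in front of the work surface, level with it; the furniture and walls round the work are solid. World frame = base frame: x ahead of the robot, y to its left, z up, the work surface at z = 0. Lengths are in m, angles in degrees, forces in N, time in s.
With the tool pointing down it reaches from about 0.35 to 0.85 m from the base axis. Payload 8.1 kg.
Tool frame: the origin (TCP) lies midway between the tips of the shut fingers; the grasp point (between the pads) lies 19 mm behind it (env.grip_point_offset is the distance from the TCP to the grasp point, in m); z points along the fingers, y is the line along which they close (so a half turn about z gives the same grasp; the last joint's range is limited). The gripper opens to 93 mm and grips with 3 to 60 N. Pads are 15 mm wide; open, the fingers measure 128 mm over their backs; the gripper's body (75 mm by 188 mm) begins 65 mm behind the grasp point.
Start: joints at [-69.924, 7.471, 85.268, -0, 87.261, -4.893], TCP at [0.253, -0.544, 0.219] pointing down, gripper open.
Joint ranges: [-169.43, 169.43], [-51.17, 129.36], [1.28, 143.12], [-76.62, 256.62], [0, 156.53], [-152.29, 152.29]. Speed limits (degrees/s): [136.94, 136.94, 159.86, 180, 180, 180].

## Interface

Orientations are given as a 3x3 rotation matrix whose columns are the frame's x, y, z axes.
In Python, from bench import env gives the robot as it stands.
- The arm moves only by the tool send_rows, never from a script. Its argument "increments" is a list of rows, each a list of 4 numbers: the shift along the tool's x, y, z in m, then the turn about the tool's z in degrees. In form: [[dx, dy, dz, turn], ...]. A call has exactly 8 rows; each row shifts and turns the commanded pose from where the row before left it, along the tool's axes as they then stand; what a row does not reach is not made up. A row lasts 1/10 s, in which the tool goes at most 50 mm and 8.59 degrees, less where a joint would pass 70% of its speed; a pose out of reach is approached as far as the arm can. A call is refused whole if a number of a shift passes 0.05 or a number of a turn 8.59, either way. A call with a gripper value outside its range is refused whole. "fingers" is the opening, from 0 (shut) to 1 (fully open), set as the call begins (left out, the last holds). The fingers move at their own pace and stop on an object; the grip force is fixed at half the most. Time passes only in rows, so rows that do not move let the fingers close, or fill a call up. It gives the time, the measured TCP pose, the force, the opening and the grip force at its end, in the units of the state.
- env.get_state(): the state, without advancing time (a new reading comes with each control period).
- env.capture(name): name is "scene" or "top"; returns a dict with "image" (480x640x3 uint8, red, green, blue), "fx", "fy", "cx", "cy" (pixels), "dist" ([k1, k2, p1, p2, k3] as OpenCV has them; the pictures are not rectified), "R" (3x3) and "t" (3): a world point X has camera coordinates R X + t. Camera axes: x right, y down, z forward; pixel columns grow to the right and rows downward; lengths in m; the calibration is good to about 2 mm. A picture is of the moment at which its call begins. There is no depth.
- env.finish_job(): hands the job in; it is judged then, once.
The state is a dict: "time_s": time; "joint_positions": joint angles; "qd": joint speeds; "effort": joint torques, N m; "eef_pos": TCP position; "orientation": TCP orientation; "contact_force": force on the tool from outside, world axes, zero at the start; "wrist_torque": the same for the moment, N m; "opening": opening from 0.0 (shut) to 1.0 (fully open); "gripper_force": force on a finger pad.
Only numpy, scipy, OpenCV 4.12 (cv2) and the standard library are available. Lean on these libraries where they do the work, as an engineer would, in place of code of your own. Each camera call takes 0.05 s, during which the arm holds its last target. There are 200 camera calls.

## Working session

There is one attempt and no reset: what is moved stays moved. The work goes in short steps, Python scripts to look and compute and a tool call to move; the robot and the scene stay as the last step left them, time stands still between calls to the robot, and variables do not carry over. Pictures are saved under pics/ and viewed, at most 10 in all, crops included, and the job is handed in when it is done.

Besides the shell and the picture viewer there is one more tool, called in YAML: its name, and indented under it one key for each argument. send_rows: Moves the arm, as the interface text tells. Its arguments: {"type":"object","properties":{"increments":{"type":"array","items":{"type":"array","items":{"type":"number"}}},"fingers":{"type":"number"}},"required":["increments"]}

```bash
mkdir -p pics; cat > h.py <<'E'
import sys; sys.path.insert(0,'.')
import numpy as np, cv2
def ray(c,uv):
    K=np.array([[c['fx'],0,c['cx']],[0,c['fy'],c['cy']],[0,0,1.]])
    p=cv2.undistortPoints(np.array([[uv]],float),K,np.array(c['dist'],float))[0,0]
    R=np.array(c['R']);t=np.array(c['t'])
    d=R.T@np.array([p[0],p[1],1]);return -R.T@t,d/np.linalg.norm(d)
def tri(c1,u1,c2,u2):
    o1,d1=ray(c1,u1);o2,d2=ray(c2,u2)
    s=np.linalg.lstsq(np.c_[d1,-d2],o2-o1,rcond=None)[0]
    a=o1+s[0]*d1;b=o2+s[1]*d2
    return (a+b)/2,np.linalg.norm(a-b)
def atz(c,uv,z):
    o,d=ray(c,uv);return o+d*(z-o[2])/d[2]
def proj(c,X):
    K=np.array([[c['fx'],0,c['cx']],[0,c['fy'],c['cy']],[0,0,1.]])
    return cv2.projectPoints(np.array(X,float).reshape(-1,1,3),cv2.Rodrigues(np.array(c['R'],float))[0],np.array(c['t'],float),K,np.array(c['dist'],float))[0][:,0]
E
python3 - <<'E'
from h import *
from bench import env
import pickle
for n in('scene','top'):
    c=env.capture(n);pickle.dump(c,open(n+'.pkl','wb'));cv2.imwrite(f'pics/{n}0.png',c['image'][:,:,::-1])
    print(n,-np.array(c['R']).T@c['t'],np.array(c['R'])[2])
s=env.get_state();print(s)
print(env.grip_point_offset)
E
```

```text
scene [ 0.50592781 -0.87027635  0.6636388 ] [ 0.03456353  0.81081815 -0.58427672]
top [ 0.36635596 -0.16611325  1.3078152 ] [ 0.1573839   0.00294176 -0.98753311]
{'time_s': 0.1, 'joint_positions': array([-6.99232192e+01,  7.51165111e+00,  8.53239324e+01, -1.04456583e-03,
        8.72619297e+01, -4.89377620e+00]), 'qd': array([ 0.04140961, -0.08370906, -0.07665239,  0.00249521, -0.00643952,
       -0.08773622]), 'effort': array([ 1.90760809e-03, -5.61344504e+01, -4.93091905e+01,  7.70963123e-02,
        2.92116939e-02, -8.71335601e-05]), 'eef_pos': array([ 0.25311751, -0.54341585,  0.21767473]), 'orientation': array([[ 9.06524505e-01,  4.22152768e-01, -6.01338941e-04],
       [ 4.22153178e-01, -9.06523116e-01,  1.59225350e-03],
       [ 1.27046573e-04, -1.69727396e-03, -9.99998552e-01]]), 'contact_force': array([ 0.22546895, -0.85732313,  0.00987433]), 'wrist_torque': array([ 0.04044733,  0.02705499, -0.01812945]), 'gripper_force': 0.0, 'opening': 1.001252819165729}
0.0188
```

View pics/scene0.png

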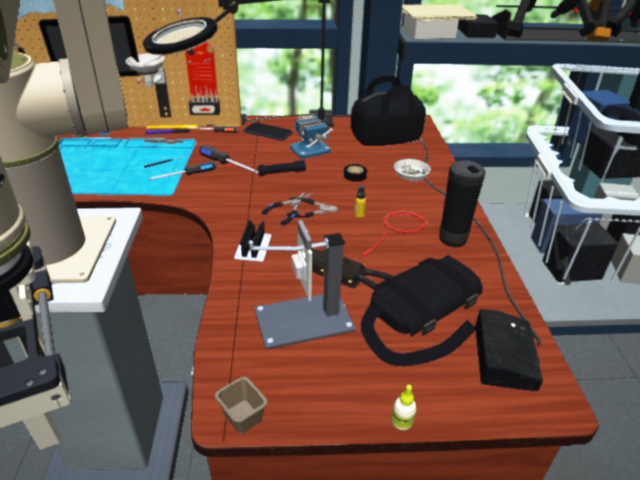

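View pics/top0.png

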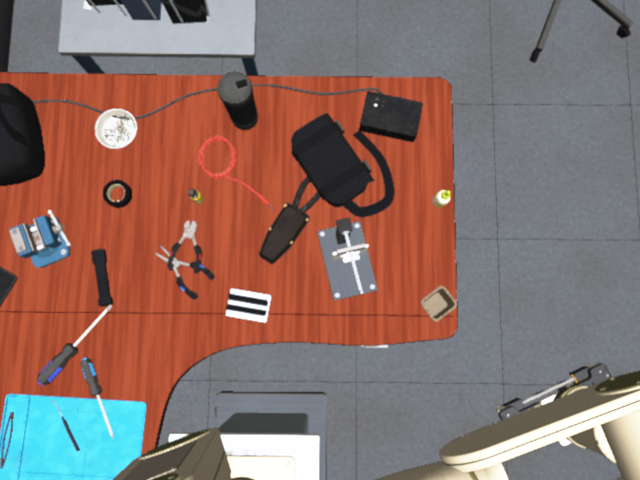

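The scene view shows the stand's post cap near (335,240), the card near (303,260), the peg tip near (248,247) and the rack near (253,243). The top view has the post at (344,228), the card head at (350,252) and the rack at (248,305). I'll look closer.

```bash
python3 - <<'E'
import cv2
def crop(n,x,y,w,h,s):
    i=cv2.imread(f'pics/{n}0.png')[y:y+h,x:x+w]
    i=cv2.resize(i,None,fx=s,fy=s,interpolation=cv2.INTER_CUBIC)
    for k in range(0,w,10): cv2.putText(i,str(x+k),(k*s,8),0,.3,(0,255,255),1); cv2.line(i,(k*s,10),(k*s,14),(0,255,255),1)
    for k in range(0,h,10): cv2.putText(i,str(y+k),(0,k*s+4),0,.3,(0,255,255),1)
    cv2.imwrite(f'pics/{n}crop.png',i)
crop('scene',230,215,130,98,6)
crop('top',220,210,160,100,5)
E
```

```text
(no output)
```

View pics/scenecrop.png

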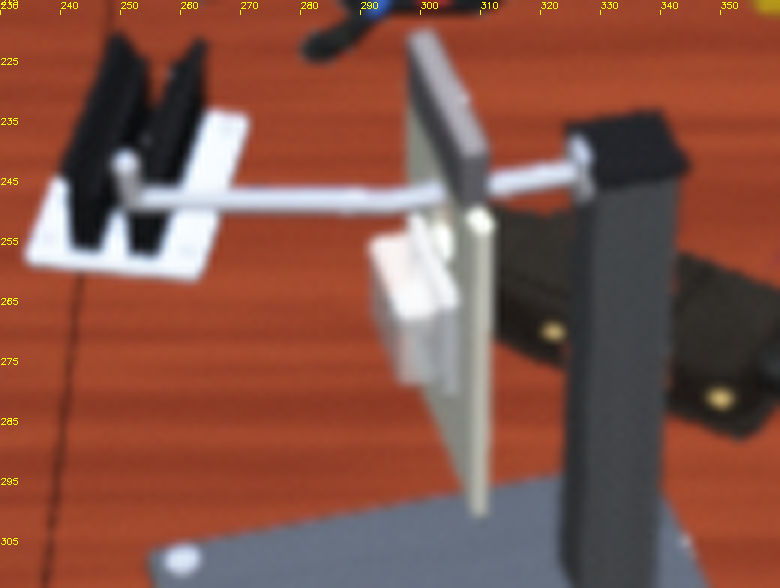

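View pics/topcrop.png

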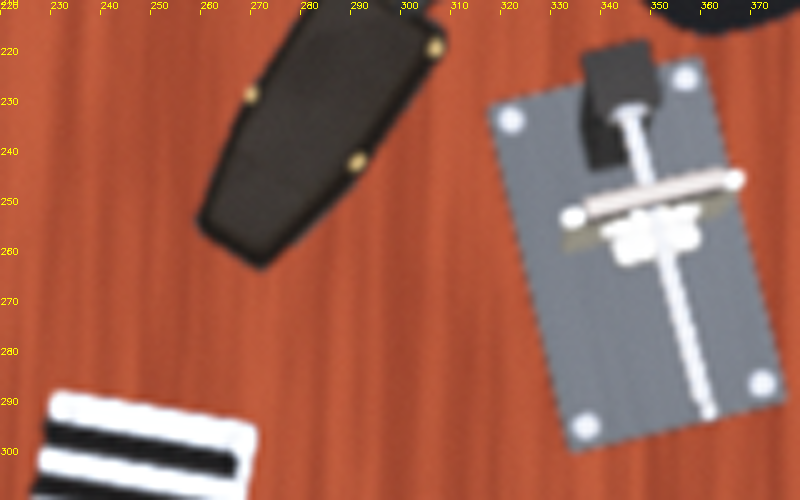

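The scene crop shows the head's top face centred at about (304.2,230.1), the peg tip at (250.7,241), the post cap centre at (334.5,239.3) and the rack base corners. In the top crop the head is at (351.1,248.1), the tip at (361.5,292.3), the cap at (343.9,225.1) and the rack at lower left.

```bash
python3 - <<'E'
from h import *
import pickle
S=pickle.load(open('scene.pkl','rb'));T=pickle.load(open('top.pkl','rb'))
def sc(p): return (230+(p[0]+.5)/6-.5,215+(p[1]+.5)/6-.5)
def tp(p): return (220+(p[0]+.5)/5-.5,210+(p[1]+.5)/5-.5)
P={}
for n,a,b in [('head',(448,93),(656,191)),('headfar',(421,33),(586,206)),('headnear',(474,154),(727,178)),('tip',(125,157),(708,412)),('cap',(628,147),(620,76)),('root',(580,170),(628,115))]:
    X,e=tri(S,sc(a),T,tp(b));P[n]=X;print(n,X.round(4),'err',e.round(4))
for a,b in(('tip','cap'),('headnear','headfar')):
    d=P[a]-P[b];print(a,b,np.linalg.norm(d[:2]),np.degrees(np.arctan2(d[1],d[0])))
# rack base in top
im=T['image'].astype(int);sub=im[280:330,215:285]
m=((sub.min(2)>190)|(sub.max(2)<60)).astype(np.uint8)
cs,_=cv2.findContours(m,cv2.RETR_EXTERNAL,cv2.CHAIN_APPROX_NONE);c=max(cs,key=cv2.contourArea)
r=cv2.minAreaRect(c);bx=cv2.boxPoints(r)+[215,280];print(r,bx)
W=np.array([atz(T,b,.006) for b in bx]);print(W.round(4),W.mean(0).round(4),np.linalg.norm(np.diff(W,axis=0),axis=1))
d=W[1]-W[0];print(np.degrees(np.arctan2(d[1],d[0])))
for p in((25,262),(198,280),(248,118)):print('rack scene',atz(S,sc(p),.006).round(4))
for n,uv in(('glue',(443,200)),('spray',(195,199)),('bin',(438,303))):print(n,atz(T,uv,.03).round(3))
# stand plate corners
for p in((488,103),(705,57),(788,402),(573,452)):print('plate',atz(T,tp(p),.01).round(4))
E
python3 - <<'E'
import cv2
i=cv2.imread('pics/top0.png')[280:330,215:285];cv2.imwrite('pics/rackt.png',cv2.resize(i,None,fx=8,fy=8,interpolation=cv2.INTER_CUBIC))
E
```

```text
head [ 0.5237 -0.2175  0.1975] err 0.0013
headfar [ 0.5174 -0.1909  0.1982] err 0.0009
headnear [ 0.5293 -0.2445  0.1977] err 0.0019
tip [ 0.4409 -0.2374  0.1927] err 0.0022
cap [ 0.5727 -0.2046  0.1699] err 0.0006
root [ 0.559  -0.2079  0.1647] err 0.0023
tip cap 0.1358852526944517 -166.02398052830267
headnear headfar 0.054866913440955296 -77.51375847872781
((32.994964599609375, 25.028522491455078), (41.592620849609375, 28.32700538635254), 10.007979393005371) [[225.05368996 315.36241531]
 [229.97650909 287.46644402]
 [270.93624115 294.69462967]
 [266.0134201  322.59059906]]
[[ 0.3982  0.0485  0.006 ]
 [ 0.4592  0.0399  0.006 ]
 [ 0.4442 -0.0508  0.006 ]
 [ 0.3834 -0.0415  0.006 ]] [ 0.4212 -0.001   0.006 ] [0.06164689 0.091916   0.06153091]
-8.028100591686396
rack scene [ 0.3863 -0.045   0.006 ]
rack scene [ 0.4452 -0.0558  0.006 ]
rack scene [0.4595 0.0367 0.006 ]
glue [ 0.656 -0.429  0.03 ]
spray [0.653 0.12  0.03 ]
bin [ 0.429 -0.413  0.03 ]
plate [ 0.5885 -0.1511  0.01  ]
plate [ 0.6104 -0.248   0.01  ]
plate [ 0.4565 -0.2844  0.01  ]
plate [ 0.4337 -0.1901  0.01  ]
```

View pics/rackt.png

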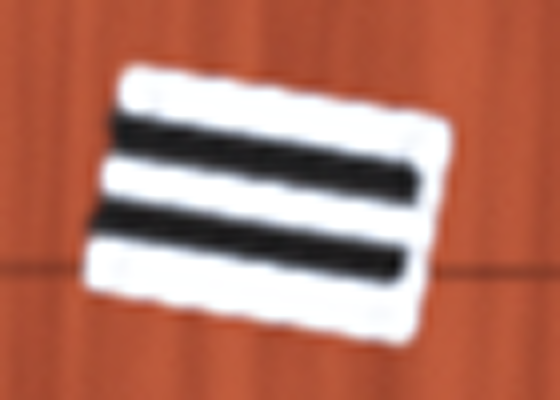

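send_rows:
  increments:
    - [0,0,-0.006,-8.5]
    - [0,0,-0.006,-8.5]
    - [0,0,-0.006,-8.5]
    - [0,0,-0.006,-8.5]
    - [0,0,-0.006,-8.5]
    - [0,0,-0.006,-8.5]
    - [0,0,-0.006,-8.5]
    - [0,0,-0.006,-8.5]
  fingers: 0.4

```text
time_s: 0.9
eef_pos: [0.2532, -0.5436, 0.2662]
orientation: [[-0.058, 0.998, -0.0], [0.998, 0.058, 0.001], [0.001, -0.0, -1.0]]
contact_force: [0.5, -0.3, -0.2]
opening: 0.407
gripper_force: 0.0
```

```bash
cat >> h.py <<'E'
def to(env,xyz,yaw_y):
    "tool shift (in axes after the turn), turn; yaw_y = wanted world angle of tool y, deg"
    s=env.get_state();R=s['orientation'];a=np.degrees(np.arctan2(R[1,1],R[0,1]))
    w=(yaw_y-a+180)%360-180;c,q=np.cos(np.radians(yaw_y)),np.sin(np.radians(yaw_y))
    d=np.array(xyz)-s['eef_pos']
    print('t',s['time_s'],'pos',s['eef_pos'].round(4),'y ang',a.round(2),'F',s['contact_force'].round(2),'tilt',R[:2,2].round(4),'| shift',np.array([-q*d[0]+c*d[1],c*d[0]+q*d[1],-d[2]]).round(4),'turn',round(-w,2))
E
python3 -c "
from h import *
from bench import env
to(env,[.524,-.2175,.27],13.6)"
```

```text
t 0.9 pos [ 0.2532 -0.5436  0.2662] y ang 3.32 F [ 0.49 -0.33 -0.15] tilt [-0.0004  0.0011] | shift [ 0.2533  0.3399 -0.0038] turn -10.28
```

send_rows:
  increments:
    - [0,0,0,-5.1]
    - [0,0,0,-5.2]
    - [0.02,0.027,0,0]
    - [0.022,0.03,0,0]
    - [0.022,0.03,0,0]
    - [0.022,0.03,0,0]
    - [0.022,0.03,0,0]
    - [0.022,0.03,0,0]

```text
time_s: 1.7
eef_pos: [0.3963, -0.3753, 0.2662]
orientation: [[-0.229, 0.973, -0.0], [0.973, 0.229, 0.001], [0.001, -0.0, -1.0]]
contact_force: [0.7, -0.2, 0.2]
opening: 0.399
gripper_force: 0.0
```

send_rows:
  increments:
    - [0.022,0.03,0,0]
    - [0.022,0.03,0,0]
    - [0.022,0.03,0,0]
    - [0.022,0.03,0,0]
    - [0.022,0.03,0,0]
    - [0.013,0.013,0,0]
    - [0,0,0,0]
    - [0,0,0,0]

```text
time_s: 2.5
eef_pos: [0.5259, -0.2196, 0.2662]
orientation: [[-0.231, 0.973, -0.001], [0.973, 0.231, 0.0], [0.0, -0.001, -1.0]]
contact_force: [-0.6, -0.2, -0.3]
opening: 0.402
gripper_force: 0.0
```

```bash
python3 -c "
from h import *
from bench import env
to(env,[.524,-.2175,.182],13.6)
i=env.capture('scene')['image'][150:270,230:390,::-1]
cv2.imwrite('pics/a1.png',cv2.resize(i,None,fx=5,fy=5,interpolation=cv2.INTER_CUBIC))"
```

```text
t 2.5 pos [ 0.5259 -0.2196  0.2662] y ang 13.33 F [-0.59 -0.16 -0.26] tilt [-0.001  0.   ] | shift [ 0.0024 -0.0014  0.0842] turn -0.27
```

View pics/a1.png

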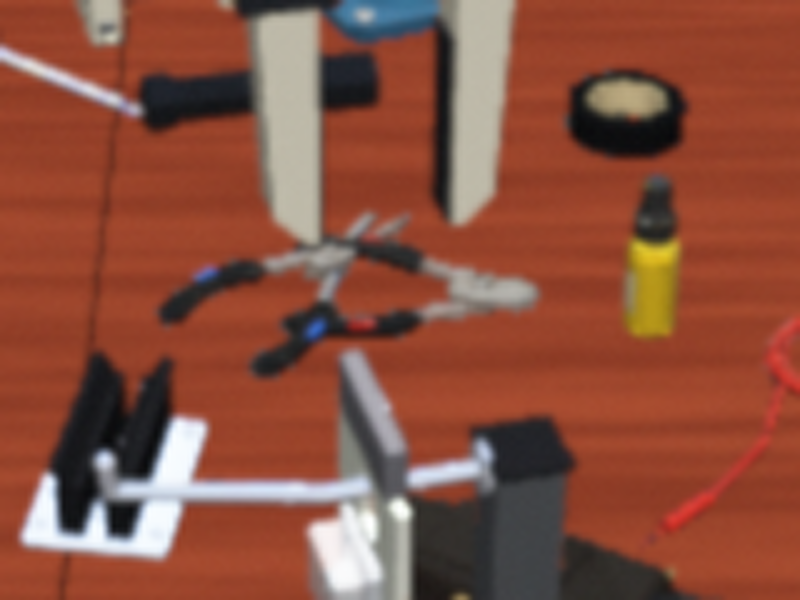

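The picture shows the open fingers' tips at crop (300,235) and (460,220). They straddle the head, whose top face is at about (372,415). Going down.

send_rows:
  increments:
    - [0.002,-0.002,0.012,-0.3]
    - [0,0,0.015,0]
    - [0,0,0.015,0]
    - [0,0,0.015,0]
    - [0,0,0.012,0]
    - [0,0,0.008,0]
    - [0,0,0.005,0]
    - [0,0,0.002,0]

```text
time_s: 3.35
eef_pos: [0.5237, -0.2181, 0.1821]
orientation: [[-0.235, 0.972, -0.0], [0.972, 0.235, 0.0], [0.0, -0.0, -1.0]]
contact_force: [0.2, -0.4, 1.1]
opening: 0.4
gripper_force: 0.0
```

send_rows:
  increments:
    - [0,0,0,0]
    - [0,0,0,0]
    - [0,0,0,0]
    - [0,0,0,0]
    - [0,0,0,0]
    - [0,0,0,0]
    - [0,0,0,0]
    - [0,0,0,0]
  fingers: 0.04

```text
time_s: 4.15
eef_pos: [0.524, -0.2182, 0.1829]
orientation: [[-0.235, 0.972, 0.001], [0.972, 0.235, -0.0], [-0.0, 0.0, -1.0]]
contact_force: [1.1, 0.3, 1.0]
opening: 0.084
gripper_force: 29.9
```

```bash
python3 -c "
from h import *
from bench import env
to(env,[.524,-.2175,.182],13.6);s=env.get_state();print(s['opening']*93,s['gripper_force'],s['wrist_torque'])
c=env.capture('scene');i=c['image'][180:330,220:370,::-1]
cv2.imwrite('pics/a2.png',cv2.resize(i,None,fx=4,fy=4,interpolation=cv2.INTER_CUBIC))"
```

```text
t 4.15 pos [ 0.524  -0.2182  0.1829] y ang 13.57 F [1.11 0.31 1.02] tilt [ 0.0005 -0.0001] | shift [0.0007 0.0002 0.0009] turn -0.03
7.827862210862988 29.943745136260986 [ 0.01601923 -0.30422832  0.00574946]
```

View pics/a2.png

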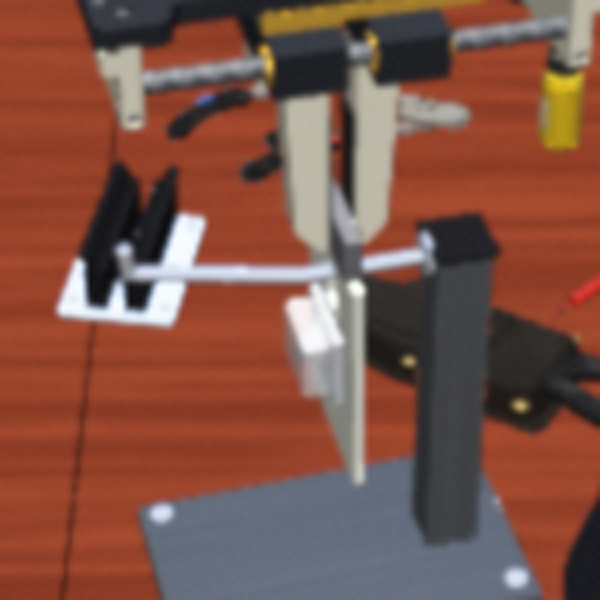

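The fingers hold the head (8 mm opening, 30 N), with the card square on the wire. I lift to feel for the lower edge.

send_rows:
  increments:
    - [0,0,-0.002,0]
    - [0,0,-0.002,0]
    - [0,0,-0.002,0]
    - [0,0,-0.002,0]
    - [0,0,-0.002,0]
    - [0,0,-0.001,0]
    - [0,0,0,0]
    - [0,0,0,0]

```text
time_s: 5.0
eef_pos: [0.5237, -0.2181, 0.1936]
orientation: [[-0.235, 0.972, 0.0], [0.972, 0.235, 0.0], [0.0, 0.0, -1.0]]
contact_force: [-0.5, -0.1, -0.6]
opening: 0.082
gripper_force: 29.9
```

send_rows:
  increments:
    - [0,0,-0.0005,0]
    - [0,0,-0.0005,0]
    - [0,0,-0.0005,0]
    - [0,0,0,0]
    - [0,0,0,0]
    - [0,0,0,0]
    - [0,0,0,0]
    - [0,0,0,0]

```text
time_s: 5.8
eef_pos: [0.5237, -0.2181, 0.1951]
orientation: [[-0.235, 0.972, -0.0], [0.972, 0.235, 0.0], [0.0, -0.0, -1.0]]
contact_force: [-0.2, -0.9, -1.3]
opening: 0.082
gripper_force: 29.9
```

send_rows:
  increments:
    - [0,0,-0.0005,0]
    - [0,0,-0.0005,0]
    - [0,0,-0.0005,0]
    - [0,0,0,0]
    - [0,0,0,0]
    - [0,0,0,0]
    - [0,0,0,0]
    - [0,0,0,0]

```text
time_s: 6.6
eef_pos: [0.5237, -0.2181, 0.1966]
orientation: [[-0.235, 0.972, -0.0], [0.972, 0.235, 0.0], [0.0, -0.0, -1.0]]
contact_force: [-0.4, 0.2, -0.7]
opening: 0.081
gripper_force: 29.9
```

send_rows:
  increments:
    - [0,0,-0.0005,0]
    - [0,0,-0.0005,0]
    - [0,0,0,0]
    - [0,0,0,0]
    - [0,0,0,0]
    - [0,0,0,0]
    - [0,0,0,0]
    - [0,0,0,0]

```text
time_s: 7.4
eef_pos: [0.5237, -0.2181, 0.1976]
orientation: [[-0.235, 0.972, -0.0], [0.972, 0.235, 0.0], [0.0, -0.0, -1.0]]
contact_force: [0.1, 0.7, -1.5]
opening: 0.082
gripper_force: 29.9
```

send_rows:
  increments:
    - [0,0,-0.0005,0]
    - [0,0,-0.0005,0]
    - [0,0,0,0]
    - [0,0,0,0]
    - [0,0,0,0]
    - [0,0,0,0]
    - [0,0,0,0]
    - [0,0,0,0]

```text
time_s: 8.2
eef_pos: [0.5237, -0.2181, 0.1986]
orientation: [[-0.235, 0.972, -0.0], [0.972, 0.235, 0.0], [0.0, -0.0, -1.0]]
contact_force: [0.8, -0.9, -3.5]
opening: 0.081
gripper_force: 29.9
```

send_rows:
  increments:
    - [0,-0.002,0,0]
    - [0,-0.0025,0,0]
    - [0,-0.0025,0,0]
    - [0,-0.0025,0,0]
    - [0,-0.0025,0,0]
    - [0,0,0,0]
    - [0,0,0,0]
    - [0,0,0,0]

```text
time_s: 9.0
eef_pos: [0.5117, -0.2211, 0.1985]
orientation: [[-0.234, 0.972, -0.001], [0.972, 0.234, -0.0], [0.0, -0.001, -1.0]]
contact_force: [-1.6, 0.0, -3.8]
opening: 0.082
gripper_force: 30.0
```

```bash
python3 -c "
from h import *
import pickle
S=pickle.load(open('scene.pkl','rb'))
cap=np.array([.5727,-.2046]);tip=np.array([.4409,-.2374])
u=np.array([-np.cos(np.radians(13.7)),-np.sin(np.radians(13.7))]);n=np.array([-u[1],u[0]])
def sc(p): return (230+(p[0]+.5)/6-.5,215+(p[1]+.5)/6-.5)
for nm,p in(('root',(582,172)),('w1',(500,184)),('w2',(425,193)),('bend?',(385,199)),('w3',(300,199)),('w4',(200,199)),('bend tip',(135,199)),('tip',(125,155))):
    o,d=ray(S,sc(p));k=n@(cap-o[:2])/(n@d[:2]);X=o+k*d;print(nm,(u@(X[:2]-cap)).round(4),X[2].round(4))
"
```

```text
root 0.0124 0.164
w1 0.0352 0.1644
w2 0.0559 0.1654
bend? 0.0668 0.1655
w3 0.0896 0.17
w4 0.116 0.1752
bend tip 0.1328 0.1785
tip 0.1346 0.1929
```

send_rows:
  increments:
    - [0,-0.002,0,0]
    - [0,-0.002,-0.0004,0]
    - [0,-0.002,-0.0004,0]
    - [0,-0.002,-0.0004,0]
    - [0,-0.002,-0.0004,0]
    - [0,-0.002,-0.0004,0]
    - [0,0,0,0]
    - [0,0,0,0]

```text
time_s: 9.8
eef_pos: [0.5, -0.2239, 0.2006]
orientation: [[-0.234, 0.972, -0.001], [0.972, 0.234, -0.0], [0.0, -0.001, -1.0]]
contact_force: [0.0, -0.6, -2.7]
opening: 0.087
gripper_force: 30.0
```

send_rows:
  increments:
    - [0,-0.002,-0.0004,0]
    - [0,-0.002,-0.0004,0]
    - [0,-0.002,-0.0004,0]
    - [0,-0.002,-0.0004,0]
    - [0,-0.002,-0.0004,0]
    - [0,-0.002,-0.0004,0]
    - [0,0,0,0]
    - [0,0,0,0]

```text
time_s: 10.6
eef_pos: [0.4884, -0.2267, 0.203]
orientation: [[-0.234, 0.972, -0.001], [0.972, 0.234, -0.0], [0.0, -0.001, -1.0]]
contact_force: [-1.8, -0.6, -2.8]
opening: 0.086
gripper_force: 30.0
```

Slope 0.2 follows the wire well.

send_rows:
  increments:
    - [0,-0.002,-0.0004,0]
    - [0,-0.002,-0.0004,0]
    - [0,-0.002,-0.0004,0]
    - [0,-0.002,-0.0004,0]
    - [0,-0.002,-0.0004,0]
    - [0,-0.002,-0.0005,0]
    - [0,0,0,0]
    - [0,0,0,0]

```text
time_s: 11.4
eef_pos: [0.4768, -0.2295, 0.2055]
orientation: [[-0.234, 0.972, -0.001], [0.972, 0.234, -0.0], [0.0, -0.001, -1.0]]
contact_force: [-1.0, -0.8, -2.6]
opening: 0.083
gripper_force: 30.0
```

send_rows:
  increments:
    - [0,-0.002,-0.0004,0]
    - [0,-0.002,-0.0004,0]
    - [0,-0.002,-0.0004,0]
    - [0,-0.002,-0.0004,0]
    - [0,-0.002,-0.0004,0]
    - [0,0,0,0]
    - [0,0,0,0]
    - [0,0,0,0]

```text
time_s: 12.2
eef_pos: [0.4673, -0.2318, 0.2075]
orientation: [[-0.235, 0.972, -0.0], [0.972, 0.235, -0.0], [0.0, -0.0, -1.0]]
contact_force: [-1.2, -1.0, -2.1]
opening: 0.085
gripper_force: 30.0
```

send_rows:
  increments:
    - [0,-0.002,-0.0005,0]
    - [0,-0.002,-0.0005,0]
    - [0,-0.002,-0.0005,0]
    - [0,-0.002,-0.0004,0]
    - [0,-0.002,-0.0004,0]
    - [0,-0.002,-0.0005,0]
    - [0,0,0,0]
    - [0,0,0,0]

```text
time_s: 13.0
eef_pos: [0.4554, -0.2347, 0.2103]
orientation: [[-0.234, 0.972, -0.0], [0.972, 0.234, -0.0], [0.0, -0.0, -1.0]]
contact_force: [-1.3, 0.0, -1.9]
opening: 0.081
gripper_force: 30.0
```

send_rows:
  increments:
    - [0,-0.002,-0.0006,0]
    - [0,-0.002,-0.0006,0]
    - [0,-0.002,-0.0006,0]
    - [0,0,-0.0002,0]
    - [0,0,0,0]
    - [0,0,0,0]
    - [0,0,0,0]
    - [0,0,0,0]

```text
time_s: 13.8
eef_pos: [0.4497, -0.236, 0.2122]
orientation: [[-0.235, 0.972, -0.0], [0.972, 0.235, 0.0], [0.0, -0.0, -1.0]]
contact_force: [-2.0, -0.5, -3.3]
opening: 0.083
gripper_force: 30.0
```

send_rows:
  increments:
    - [0,-0.001,-0.0003,0]
    - [0,-0.001,-0.0003,0]
    - [0,-0.001,-0.0002,0]
    - [0,-0.001,-0.0002,0]
    - [0,0,0,0]
    - [0,0,0,0]
    - [0,0,0,0]
    - [0,0,0,0]

```text
time_s: 14.6
eef_pos: [0.4459, -0.2369, 0.2133]
orientation: [[-0.235, 0.972, -0.0], [0.972, 0.235, -0.0], [0.0, -0.0, -1.0]]
contact_force: [-1.0, 0.4, -3.5]
opening: 0.085
gripper_force: 29.9
```

send_rows:
  increments:
    - [0,-0.001,-0.0003,0]
    - [0,-0.001,-0.0003,0]
    - [0,-0.001,-0.0002,0]
    - [0,0,0,0]
    - [0,0,0,0]
    - [0,0,0,0]
    - [0,0,0,0]
    - [0,0,0,0]

```text
time_s: 15.4
eef_pos: [0.443, -0.2376, 0.2141]
orientation: [[-0.235, 0.972, -0.0], [0.972, 0.235, -0.0], [0.0, -0.0, -1.0]]
contact_force: [0.3, -0.6, -4.4]
opening: 0.084
gripper_force: 29.9
```

send_rows:
  increments:
    - [0,-0.001,0,0]
    - [0,-0.001,0,0]
    - [0,0,0,0]
    - [0,0,0,0]
    - [0,0,0,0]
    - [0,0,0,0]
    - [0,0,0,0]
    - [0,0,0,0]

```text
time_s: 16.2
eef_pos: [0.441, -0.2381, 0.2141]
orientation: [[-0.235, 0.972, -0.0], [0.972, 0.235, -0.0], [0.0, -0.0, -1.0]]
contact_force: [0.1, 1.2, -3.2]
opening: 0.084
gripper_force: 29.9
```

send_rows:
  increments:
    - [0,-0.001,0,0]
    - [0,-0.001,0,0]
    - [0,0,0,0]
    - [0,0,0,0]
    - [0,0,0,0]
    - [0,0,0,0]
    - [0,0,0,0]
    - [0,0,0,0]

```text
time_s: 17.0
eef_pos: [0.4392, -0.2385, 0.2141]
orientation: [[-0.235, 0.972, 0.0], [0.972, 0.235, 0.0], [-0.0, 0.0, -1.0]]
contact_force: [0.3, 0.1, -0.4]
opening: 0.085
gripper_force: 29.9
```

send_rows:
  increments:
    - [0,-0.001,0,0]
    - [0,-0.001,0,0]
    - [0,0,0,0]
    - [0,0,0,0]
    - [0,0,0,0]
    - [0,0,0,0]
    - [0,0,0,0]
    - [0,0,0,0]

```text
time_s: 17.8
eef_pos: [0.4372, -0.239, 0.2141]
orientation: [[-0.235, 0.972, -0.0], [0.972, 0.235, 0.0], [0.0, -0.0, -1.0]]
contact_force: [-0.9, 0.3, -1.7]
opening: 0.086
gripper_force: 29.9
```

send_rows:
  increments:
    - [0,-0.001,0,0]
    - [0,-0.001,0,0]
    - [0,-0.001,0,0]
    - [0,0,0,0]
    - [0,0,0,0]
    - [0,0,0,0]
    - [0,0,0,0]
    - [0,0,0,0]

```text
time_s: 18.6
eef_pos: [0.4343, -0.2397, 0.2141]
orientation: [[-0.235, 0.972, 0.0], [0.972, 0.235, 0.0], [-0.0, 0.0, -1.0]]
contact_force: [0.1, -0.3, -1.2]
opening: 0.084
gripper_force: 29.9
```

send_rows:
  increments:
    - [0,-0.001,0,0]
    - [0,-0.001,0,0]
    - [0,-0.0015,0,0]
    - [0,-0.0015,0,0]
    - [0,0,0,0]
    - [0,0,0,0]
    - [0,0,0,0]
    - [0,0,0,0]

```text
time_s: 19.4
eef_pos: [0.4295, -0.2409, 0.2141]
orientation: [[-0.235, 0.972, 0.0], [0.972, 0.235, 0.0], [0.0, 0.0, -1.0]]
contact_force: [0.2, 0.5, -0.6]
opening: 0.082
gripper_force: 29.9
```

```bash
python3 -c "
from h import *
from bench import env
to(env,[.42,-.002,.3],-9)
c=env.capture('scene');i=c['image'][150:300,170:370,::-1]
cv2.imwrite('pics/a3.png',cv2.resize(i,None,fx=4,fy=4,interpolation=cv2.INTER_CUBIC))"
```

```text
t 19.4 pos [ 0.4295 -0.2409  0.2141] y ang 13.57 F [ 0.18  0.46 -0.57] tilt [0. 0.] | shift [ 0.2345 -0.0467 -0.0859] turn 22.57
```

View pics/a3.png

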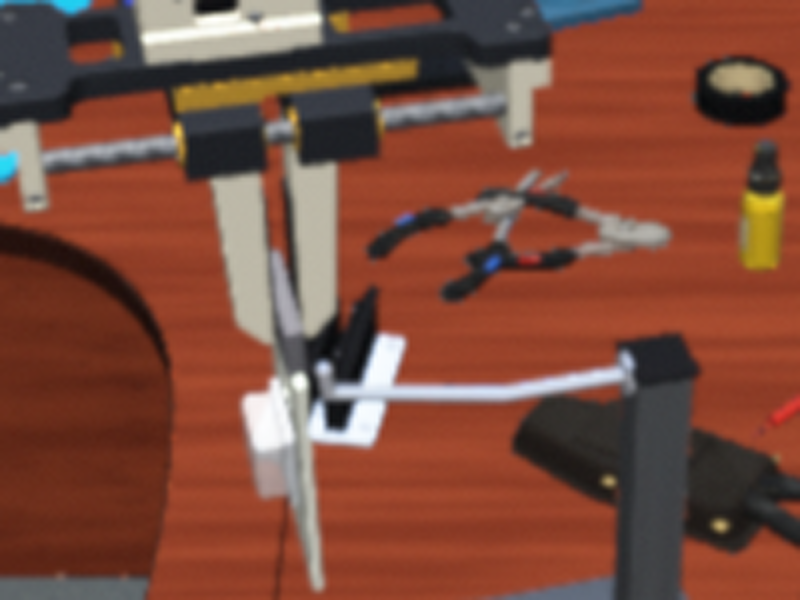

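The card is off the peg: the tip at crop (325,370) is clear to the right of it. Moving away and turning to the rack's yaw.

send_rows:
  increments:
    - [0,-0.008,0,0]
    - [0,-0.012,0,0]
    - [0,-0.012,-0.002,0]
    - [0,-0.008,-0.004,4]
    - [0,0,-0.004,6]
    - [0,0,0,6.5]
    - [0,0,0,6]
    - [0,0,0,0]

```text
time_s: 20.25
eef_pos: [0.3898, -0.2506, 0.2244]
orientation: [[0.158, 0.987, 0.0], [0.987, -0.158, -0.0], [-0.0, 0.0, -1.0]]
contact_force: [-0.2, 0.6, -1.1]
opening: 0.085
gripper_force: 29.9
```

```bash
python3 -c "
from h import *
from bench import env
to(env,[.4215,-.002,.224],-9)"
```

```text
t 20.25 pos [ 0.3898 -0.2506  0.2244] y ang -9.07 F [-0.2   0.6  -1.06] tilt [ 0.0003 -0.0004] | shift [ 0.2505 -0.0076  0.0004] turn -0.07
```

send_rows:
  increments:
    - [0.02,0,0,0]
    - [0.04,0,0,0]
    - [0.045,0,0,0]
    - [0.045,-0.002,0,0]
    - [0.045,-0.003,0,0]
    - [0.035,-0.003,0,0]
    - [0.02,0,0,0]
    - [0,0,0,0]

```text
time_s: 21.05
eef_pos: [0.4213, -0.0002, 0.2243]
orientation: [[0.149, 0.989, 0.0], [0.989, -0.149, 0.001], [0.001, 0.0, -1.0]]
contact_force: [-0.6, -0.1, -1.8]
opening: 0.084
gripper_force: 29.9
```

send_rows:
  increments:
    - [0,0,0.01,0]
    - [0,0,0.012,0]
    - [0,0,0.012,0]
    - [0,0,0.012,0]
    - [0,0,0.008,0]
    - [0,0,0.004,0]
    - [0,0,0,0]
    - [0,0,0,0]

```text
time_s: 21.85
eef_pos: [0.4217, -0.0021, 0.1665]
orientation: [[0.155, 0.988, 0.0], [0.988, -0.155, -0.0], [0.0, 0.0, -1.0]]
contact_force: [-0.3, -1.0, -1.1]
opening: 0.084
gripper_force: 29.9
```

```bash
python3 -c "
from h import *
from bench import env
import pickle
to(env,[.4215,-.002,.11],-9)
c=env.capture('scene');pickle.dump(c,open('s4.pkl','wb'));i=c['image'][185:285,205:305,::-1]
cv2.imwrite('pics/a4.png',cv2.resize(i,None,fx=6,fy=6,interpolation=cv2.INTER_CUBIC))"
```

```text
t 21.85 pos [ 0.4217 -0.0021  0.1665] y ang -8.93 F [-0.28 -0.96 -1.06] tilt [ 0.0005 -0.    ] | shift [ 0.0001 -0.0002  0.0565] turn 0.07
```

View pics/a4.png

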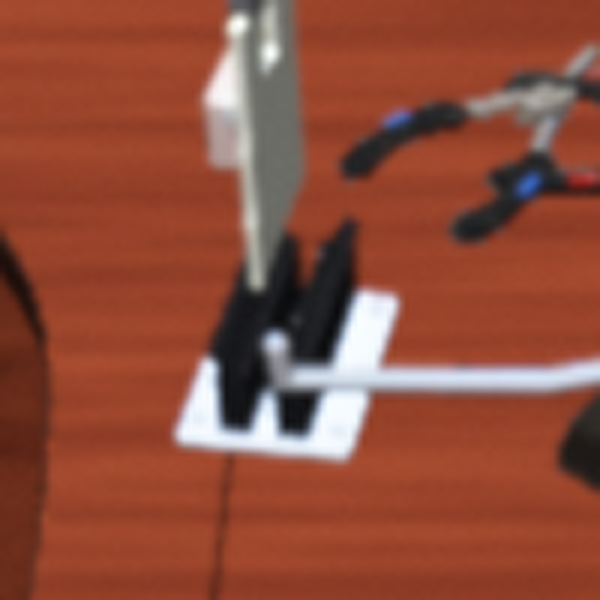

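The card hangs above the rack with its near lower corner at crop (257,290). The near ends of the jaw feet are at (222–252,430) and (278–308,433), so the gap's middle is about (265,432).

```bash
python3 -c "
from h import *
import pickle
S=pickle.load(open('s4.pkl','rb'))
f=lambda p:(205+(p[0]+.5)/6-.5,185+(p[1]+.5)/6-.5)
a=np.radians(-9);ex=np.array([np.cos(a),np.sin(a)]);ey=np.array([-np.sin(a),np.cos(a)])
t=np.array([.4217,-.0021])
X=atz(S,f((257,290)),.1665-.104);d=X[:2]-t;print('card corner seen',X.round(4),'across',(d@ex).round(4),'along',(d@ey).round(4))
for n,p in(('gap',(265,432)),('baseL',(176,443)),('baseR',(348,461)),('baseRfar',(398,294))):
    X=atz(S,f(p),.006);d=X[:2]-t;print(n,X.round(4),'across',(d@ex).round(4),'along',(d@ey).round(4))
for p in((t-.042*ey),(t+.0*ey)): 
    q=proj(S,[[*p,.006]])[0];print((q-[205,185]+.5)*6-.5)
"
```

```text
card corner seen [ 0.4168 -0.0359  0.0625] across 0.0004 along -0.0341
gap [ 0.4164 -0.0401  0.006 ] across 0.0007 along -0.0384
baseL [ 0.3866 -0.0456  0.006 ] across -0.0278 along -0.0484
baseR [ 0.4452 -0.0563  0.006 ] across 0.0317 along -0.0499
baseRfar [0.4594 0.0391 0.006 ] across 0.0308 along 0.0466
[260.66821902 438.36900018]
[286.93936252 364.21012278]
```

Card and slot agree within about 1 mm. Lowering with a +0.5 mm correction.

send_rows:
  increments:
    - [0,0.0005,0.004,0]
    - [0,0,0.004,0]
    - [0,0,0.004,0]
    - [0,0,0.004,0]
    - [0,0,0.004,0]
    - [0,0,0.004,0]
    - [0,0,0.002,0]
    - [0,0,0,0]

```text
time_s: 22.7
eef_pos: [0.4217, -0.0021, 0.1397]
orientation: [[0.155, 0.988, -0.001], [0.988, -0.155, 0.0], [-0.0, -0.001, -1.0]]
contact_force: [-0.2, 0.0, -1.2]
opening: 0.083
gripper_force: 29.9
```

send_rows:
  increments:
    - [0,0,0.0015,0]
    - [0,0,0.0015,0]
    - [0,0,0.0015,0]
    - [0,0,0.0015,0]
    - [0,0,0.0015,0]
    - [0,0,0.0015,0]
    - [0,0,0.001,0]
    - [0,0,0,0]

```text
time_s: 23.5
eef_pos: [0.4219, -0.0021, 0.13]
orientation: [[0.155, 0.988, -0.0], [0.988, -0.155, 0.0], [-0.0, -0.0, -1.0]]
contact_force: [-0.0, -0.0, -1.2]
opening: 0.084
gripper_force: 29.9
```

send_rows:
  increments:
    - [0,0,0.0015,0]
    - [0,0,0.0015,0]
    - [0,0,0.0015,0]
    - [0,0,0.0015,0]
    - [0,0,0.0015,0]
    - [0,0,0.0015,0]
    - [0,0,0.001,0]
    - [0,0,0,0]

```text
time_s: 24.3
eef_pos: [0.4218, -0.0021, 0.1199]
orientation: [[0.155, 0.988, -0.0], [0.988, -0.155, 0.0], [0.0, -0.0, -1.0]]
contact_force: [0.4, -1.2, -0.9]
opening: 0.08
gripper_force: 29.9
```

send_rows:
  increments:
    - [0,0,0.001,0]
    - [0,0,0.001,0]
    - [0,0,0.001,0]
    - [0,0,0.001,0]
    - [0,0,0.001,0]
    - [0,0,0.001,0]
    - [0,0,0,0]
    - [0,0,0,0]

```text
time_s: 25.1
eef_pos: [0.4219, -0.0021, 0.1141]
orientation: [[0.155, 0.988, -0.0], [0.988, -0.155, -0.0], [-0.0, -0.0, -1.0]]
contact_force: [-0.2, -0.3, -0.8]
opening: 0.08
gripper_force: 29.9
```

send_rows:
  increments:
    - [0,0,0.0005,0]
    - [0,0,0.0005,0]
    - [0,0,0.0005,0]
    - [0,0,0.0005,0]
    - [0,0,0,0]
    - [0,0,0,0]
    - [0,0,0,0]
    - [0,0,0,0]

```text
time_s: 25.9
eef_pos: [0.422, -0.0022, 0.1122]
orientation: [[0.155, 0.988, 0.0], [0.988, -0.155, 0.0], [0.0, 0.0, -1.0]]
contact_force: [0.5, 0.9, -0.6]
opening: 0.087
gripper_force: 29.9
```

send_rows:
  increments:
    - [0,0,0.0003,0]
    - [0,0,0.0003,0]
    - [0,0,0.0002,0]
    - [0,0,0,0]
    - [0,0,0,0]
    - [0,0,0,0]
    - [0,0,0,0]
    - [0,0,0,0]

```text
time_s: 26.7
eef_pos: [0.4221, -0.0022, 0.1115]
orientation: [[0.155, 0.988, 0.0], [0.988, -0.155, -0.0], [0.0, 0.0, -1.0]]
contact_force: [-0.1, -0.8, 2.0]
opening: 0.086
gripper_force: 30.0
```

send_rows:
  increments:
    - [0,0,0.0003,0]
    - [0,0,0,0]
    - [0,0,0,0]
    - [0,0,0,0]
    - [0,0,0,0]
    - [0,0,0,0]
    - [0,0,0,0]
    - [0,0,0,0]

```text
time_s: 27.5
eef_pos: [0.4223, -0.0022, 0.1114]
orientation: [[0.155, 0.988, 0.001], [0.988, -0.155, -0.0], [0.0, 0.001, -1.0]]
contact_force: [-0.5, 0.5, 5.7]
opening: 0.083
gripper_force: 30.0
```

Firm floor contact at the predicted depth. Letting go.

send_rows:
  increments:
    - [0,0,-0.0003,0]
    - [0,0,0,0]
    - [0,0,0,0]
    - [0,0,0,0]
    - [0,0,0,0]
    - [0,0,0,0]
    - [0,0,0,0]
    - [0,0,0,0]
  fingers: 0.45

```text
time_s: 28.3
eef_pos: [0.422, -0.0022, 0.1114]
orientation: [[0.155, 0.988, 0.0], [0.988, -0.155, -0.0], [-0.0, 0.0, -1.0]]
contact_force: [0.4, -0.1, 0.3]
opening: 0.456
gripper_force: 0.0
```

send_rows:
  increments:
    - [0,0,-0.003,0]
    - [0,0,-0.008,0]
    - [0,0,-0.015,0]
    - [0,0,-0.02,0]
    - [0,0,-0.025,0]
    - [0,0,-0.025,0]
    - [0,0,-0.02,0]
    - [0,0,0,0]

```text
time_s: 29.1
eef_pos: [0.4238, -0.0024, 0.2314]
orientation: [[0.155, 0.988, 0.006], [0.988, -0.155, -0.001], [0.0, 0.006, -1.0]]
contact_force: [-0.2, 0.6, 0.1]
opening: 0.453
gripper_force: 0.0
```

```bash
python3 -c "
from h import *
from bench import env
import pickle
to(env,[.422,-.002,.11],-9)
c=env.capture('scene');pickle.dump(c,open('s5.pkl','wb'));i=c['image'][165:265,205:305,::-1]
cv2.imwrite('pics/a5.png',cv2.resize(i,None,fx=6,fy=6,interpolation=cv2.INTER_CUBIC))"
```

```text
t 29.1 pos [ 0.4238 -0.0024  0.2314] y ang -8.93 F [-0.23  0.62  0.09] tilt [ 0.0062 -0.0007] | shift [ 1.000e-04 -1.900e-03  1.214e-01] turn 0.07
```

View pics/a5.png

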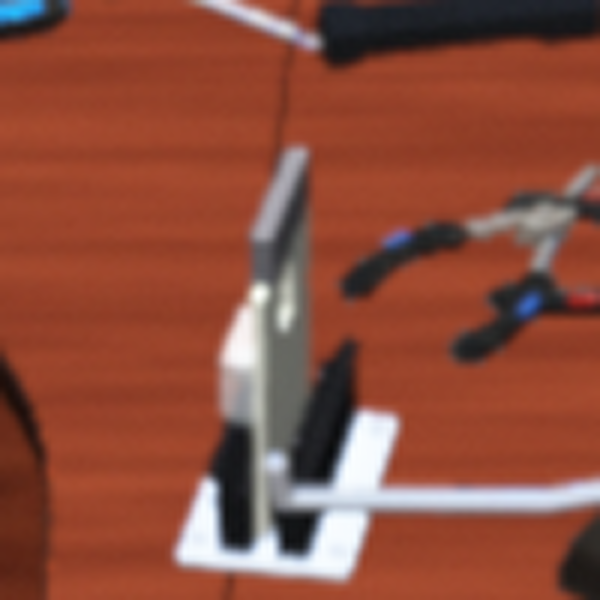

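The card stands upright between the jaws, its lower edge down on the floor at about crop (262,537), with the gripper clear above it.

```bash
python3 -c "
from bench import env
print(env.finish_job())"
```

```text
the job is handed in; nothing more can be done
None
```

The carded gear is off the peg and standing upright, released, on the floor of the rack's slot, and the job was handed in at about 29 s. I saw no more than about 3.5 N on the peg and 7 N on the rack at the readings between moves; the hand-in call returned no verdict.

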